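# Shake up the lacquer bottle on the press-to-run mixer

### The job

Pick up the small round lacquer bottle with the narrow neck and press it, upright, straight down on the middle of the mixer's sprung round pad until the pad is fully depressed; keep it fully down for a full second so that the mixer runs. Then stand the bottle upright in the middle of the square cork mat and let go of it.

Things in the scene. Friction and masses are not known exactly. Their poses are not given: they have to be found in the camera images.
- bottle_mid (a point): Centre of the loose bottle, half-way up (40 mm); z up its axis. Round amber glass, paper band, narrow neck, black cap: 80 mm tall, lowest 54 mm straight, 40 mm in diameter; 110 to 230 g. It stands in a row along x, in any order, 80 mm or more apart, with a squat round jar (64 mm wide, 42 tall) and a square pot (50 wide, 54 tall), both amber too; room for fingers at its left and right (y) sides.
- pad_top (a point): Centre of the top face of the mixer's sprung pad, z up: a flat black rubber disc 70 mm in diameter on a low fixed grey mixer (180 x 130 mm, casing top 60 mm up) to the left or right of the row of containers. The pad's top is 86 mm above the table at rest, 76 mm when fully down; this point moves with it. The bottle's flat base is pressed on it.
- pad (a joint): Downward travel of the sprung pad in m: 0 at rest, 0.010 fully depressed against its stop. The spring needs about 3 N to start moving and about 9 N to be fully down, and lifts the pad again when let go; the bottle's own weight does not press it down.
- mat_top (a point): Centre of the top face of the square cork mat, z up: 100 x 100 mm, 6 mm thick, fixed on the table on the other side of the row from the mixer. A bottle standing on it has its centre 46 mm above the table.
Things that resemble listed ones, but are neither listed nor needed, are in the scene too. Leave any pink look-alike of the part that bears bottle_mid alone. Of the things that look like the part that bears mat_top, the smaller one is meant.

How it is judged:
By the outcome, as a careful person would: the job done as asked, in the order asked, and still so for the second after the job is handed in, with the robot touching nothing.
It also fails if it takes over 54 s, if anything falls off the work surface, if the arm or the gripper's body presses on something with over 40 N, if the wrist force passes 120 N, or if a joint passes its speed limit or range.

### The arm

A 7-joint arm with a two-finger parallel gripper is mounted at the origin on the work surface. World frame = base frame: x ahead of the robot, y to its left, z up, the work surface at z = 0. Lengths are in mm, angles in rad, forces in N, time in s.
With the tool pointing down it reaches from about 400 to 875 mm from the base axis. Payload 4.4 kg.
Tool frame: the origin (TCP) lies on the centre line of the jaws, within the pads' length; the fingertips stand 25 mm ahead of it and the grasp point (between the pads) lies 6 mm ahead of it (ctrl.finger_overhang is the distance from the TCP to the fingertips, in mm); z points along the fingers, y is the line along which they close (so a half turn about z gives the same grasp; the last joint's range is limited). The gripper opens to 85 mm and grips with 20 to 120 N. Pads are 22 mm wide; open, the fingers measure 114 mm over their backs; the gripper's body (76 mm by 85 mm) begins 54 mm behind the grasp point. The pads swing forward as they close: fully open they stand 13 mm farther back than shut.
Start: joints at [-1.221, 0.628, 0.038, 1.517, -0.027, 0.996, -0.02], TCP at [262.528, 594.64, 256.313] pointing down, gripper open.
Joint ranges: [-3.06, 3.06], [-0.37, 2.12], [-1.25, 1.32], [0.18, 2.47], [-1.1, 4.24], [0.23, 1.98], [-2.94, 2.94]. Speed limits (rad/s): [2.57, 2.57, 3.14, 3.14, 3.14, 3.14, 3.14].

### API

Orientations are given as [roll, pitch, yaw] about the fixed x, y, z axes, in that order (R = Rz(yaw) Ry(pitch) Rx(roll)).
In Python, from cell import ctrl gives the robot as it stands. The module is installed in compiled form; this text tells all that it offers.
- The arm moves only by the tool play_rows, never from a script. Its argument "targets" is a list of rows, each a list of 5 numbers: the closure, from 0 (fully open) to 1 (shut), then the shift along the tool's x, y, z in cm, then the turn about the tool's z in degrees. In form: [[gripper, dx, dy, dz, spin], ...]. A call has 1 to 10 rows; each row is the pose to reach, as a shift and turn from the pose commanded when the call began, along the tool's axes at that moment; what a row does not reach only later rows make up. A row lasts 1/10 s, in which the tool goes at most 50 mm and 8.59 degrees, less where a joint would pass 70% of its speed; a pose out of reach is approached as far as the arm can. A call with a gripper value outside its range is refused whole. The fingers move at their own pace and stop on an object; the grip force is fixed at half the most. Time passes only in rows, so rows that repeat a pose let the fingers close. It gives the time, the measured TCP pose, the force, the opening and the grip force at its end, in the units of the state.
- ctrl.read_state(): the state, without advancing time (a new reading comes with each control period).
- ctrl.get_image(name): name is "scene" or "top" or "wrist"; returns (picture, depth): 480x640x3 uint8, red, green, blue; 480x640 float32, mm along the optical axis (not along the pixel's ray), 0 where there is no reading.
- ctrl.calibration(name): a dict with "vfov" (degrees; the focal length in pixels is half the picture's height over the tangent of half this angle, whatever the lens; pixels are square), "cx", "cy" (the principal point, pixels), "extrinsics" (4x4, takes a point from camera to world coordinates); the wrist camera has in their place "mount" (4x4, takes a point from camera to tool coordinates, whose origin is the TCP and whose axes are the flange's). Camera axes: x right, y down, z forward; pixel columns grow to the right and rows downward; lengths in mm; the calibration is good to about 2 mm. A picture is of the moment at which its call begins: read the wrist's pose just before it. calibration takes no time and is no camera call.
- ctrl.finish_job(): hands the job in; it is judged then, once.
Trained networks look in the newest picture that a camera, given by its name, has taken for a name from the list of things; names that differ only in an ending like _2 or _b are one class to them, and where a whole thing is asked for, a point or a joint stands for the part that bears it (a point fixed in the world has none). Each returns a list of dicts, best first, with "confidence" (0 to 1); they miss things now and then, are a little off and sometimes report something else, mostly with a low value. They report only what shows in the picture. A call takes as long as a camera call. They do not tell look-alikes from the thing itself.
- ctrl.search_frame(camera, name): "bbox" ([left, top, right, bottom] in pixels, round what is visible of it).
- ctrl.trace(camera, name): "pixels" (480x640 bool, what is visible of it) and "bbox" ([left, top, right, bottom] in pixels, round what is visible of it).
The state is a dict: "clock": time; "qpos": joint angles; "qd": joint speeds; "tau": joint torques, N m; "eef_pos": TCP position; "tool_rot": TCP orientation; "force": force on the tool from outside, world axes, zero at the start; "torque": the same for the moment, N m; "width": finger opening in mm; "gripper_force": force on a finger pad.
Only numpy, scipy, OpenCV 4.12 (cv2) and the standard library are available. Lean on these libraries where they do the work, as an engineer would, in place of code of your own. Each camera call takes 0.05 s, during which the arm holds its last target. There are 200 camera calls.

## Working session

There is one attempt and no reset: what is moved stays moved. The work goes in short steps, Python scripts to look and compute and a tool call to move; the robot and the scene stay as the last step left them, time stands still between calls to the robot, and variables do not carry over. Pictures are saved under pics/ and viewed, at most 10 in all, crops included, and the job is handed in when it is done.

Besides the shell and the picture viewer there is one more tool, called after "Request:" as name(argument=value, ...) on one line, values as JSON. play_rows: Moves the arm, as the interface text tells. Its arguments: {"type":"object","properties":{"targets":{"type":"array"}},"required":["targets"]}

```bash
mkdir -p pics; cat > h.py <<'E'
import numpy as np, cv2
from cell import ctrl
from scipy.spatial.transform import Rotation as R
def cam2world(cam, st=None):
    c=ctrl.calibration(cam)
    if cam=='wrist':
        T=np.eye(4);T[:3,:3]=R.from_euler('xyz',st['tool_rot']).as_matrix();T[:3,3]=st['eef_pos'];return c,T@np.array(c['mount'])
    return c,np.array(c['extrinsics'])
def cloud(cam):
    st=ctrl.read_state(); im,d=ctrl.get_image(cam); c,T=cam2world(cam,st)
    f=240/np.tan(np.radians(c['vfov'])/2)
    v,u=np.mgrid[:480,:640]
    P=np.stack([(u-c['cx'])/f*d,(v-c['cy'])/f*d,d],-1)@T[:3,:3].T+T[:3,3]
    P[d==0]=np.nan
    return im,P
def save(n,im): cv2.imwrite('pics/'+n,cv2.cvtColor(im,cv2.COLOR_RGB2BGR))
E
python3 - <<'E'
from h import *
print(ctrl.read_state())
for cam in ['top','scene']:
    im,P=cloud(cam); save(cam+'.png',im)
    np.save(cam+'.npy',P)
    for n in ['bottle_mid','pad_top','mat_top']:
        for r in ctrl.trace(cam,n):
            Q=P[r['pixels']]; print(cam,n,round(r['confidence'],2),np.round(r['bbox']),np.nanmedian(Q,0).round(),np.nanpercentile(Q,2,0).round(),np.nanpercentile(Q,98,0).round())
E
```

```text
{'clock': 0.0, 'qpos': array([-1.22081824,  0.62933423,  0.03843615,  1.5183803 , -0.02698029,
        0.99626032, -0.01996746]), 'qd': array([ 0.00181745, -0.0013648 ,  0.00016592, -0.00087052, -0.00049258,
        0.00104827, -0.00013533]), 'tau': array([ 2.07431367e-04, -5.63382876e+01,  1.22627456e+00, -1.93447763e+01,
        1.10301166e-02,  1.03546330e-02,  6.05161787e-06]), 'eef_pos': array([262.28041494, 594.11022205, 255.39269941]), 'tool_rot': array([-3.13972871e+00,  3.70849166e-05,  2.72586228e+00]), 'force': array([ 0.62143376, -0.88738923,  0.84604611]), 'torque': array([-0.01189865,  0.016242  , -0.01417762]), 'gripper_force': 0.0, 'width': 85.38345617201881}
top bottle_mid 0.7 [310. 213. 332. 236.] [555.   4.  58.] [541. -14.   3.] [578.  23.  83.]
top bottle_mid 0.64 [264. 232. 285. 260.] [514.  85.  58.] [498.  68.  14.] [535. 105.  82.]
top pad_top 0.61 [458. 185. 498. 228.] [ 584. -281.   86.] [ 553. -314.   81.] [ 615. -250.   89.]
top mat_top 0.65 [152. 176. 207. 235.] [596. 283.   6.] [548. 235.   2.] [645. 332.  10.]
top mat_top 0.55 [110. 290. 180. 358.] [365. 335.   8.] [303. 273.   4.] [428. 398.  12.]
scene bottle_mid 0.9 [348. 212. 371. 253.] [528.  90.  49.] [507.  72.   4.] [537. 109.  83.]
scene bottle_mid 0.64 [306. 232. 327. 272.] [571.   8.  50.] [551. -11.   3.] [580.  27.  83.]
scene bottle_mid 0.22 [129. 234. 168. 265.] [ 588. -278.   87.] [ 554. -309.   81.] [ 617. -247.   89.]
scene pad_top 0.74 [129. 234. 170. 268.] [ 588. -278.   87.] [ 551. -310.   77.] [ 617. -247.   89.]
scene mat_top 0.88 [435. 165. 515. 214.] [370. 340.   9.] [300. 276.   4.] [429. 402.  13.]
scene mat_top 0.57 [440. 249. 509. 300.] [599. 286.   7.] [544. 238.   2.] [647. 336.  11.]
```

View pics/top.png

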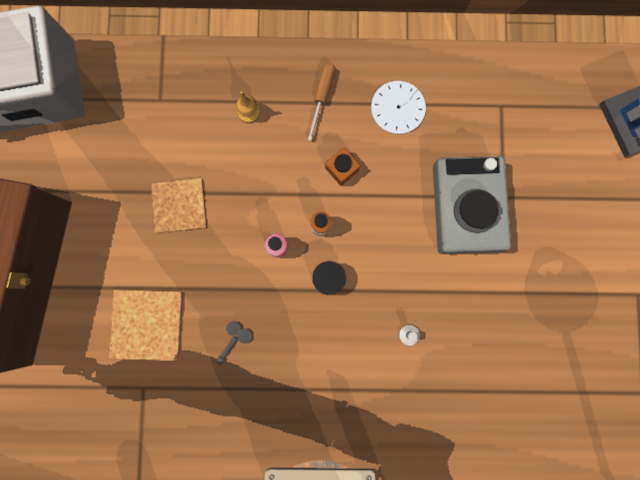

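```bash
python3 - <<'E'
import cv2
a=cv2.imread('pics/scene.png'); cv2.imwrite('pics/c.png',cv2.resize(a[180:310,250:420],None,fx=4.5,fy=4.5))
E
```

```text
(no output)
```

View pics/c.png

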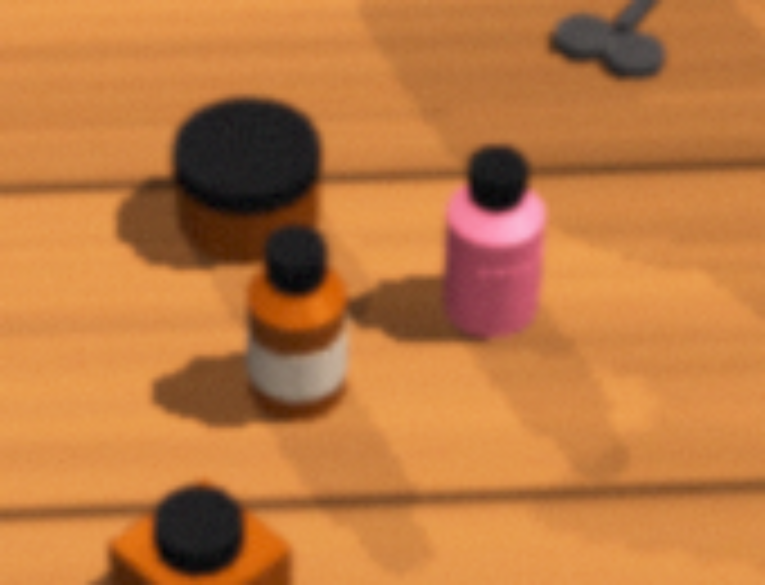

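The top view shows the amber bottle at (320,222). It could be confused with the pink bottle (275,245), the jar (329,278) or the square pot (342,166). The crop confirms a narrow neck and paper band, so amber is the one. The smaller mat is at (180,205) and the pad at (478,208).

```bash
cat >> h.py <<'E'
def go(x,y,z,yaw):
    s=ctrl.read_state(); Rm=R.from_euler('xyz',s['tool_rot']).as_matrix()
    d=Rm.T@(np.array([x,y,z])-s['eef_pos'])/10
    sp=-np.degrees((yaw-s['tool_rot'][2]+np.pi)%(2*np.pi)-np.pi)
    print('move cm',d.round(2),'spin',sp.round(1),'pos',s['eef_pos'].round(1),s['tool_rot'].round(3))
E
python3 - <<'E'
from h import *
def circ(Q):
    c,r=cv2.minEnclosingCircle(Q[:,:2].astype(np.float32)); return np.round(c,1),round(r,1),np.median(Q,0).round(1),len(Q)
for cam in ['top','scene']:
    P=np.load(cam+'.npy').reshape(-1,3); P=P[~np.isnan(P[:,0])]
    near=lambda x,y,r,a,b: P[(np.hypot(P[:,0]-x,P[:,1]-y)<r)&(P[:,2]>a)&(P[:,2]<b)]
    print(cam,'cap',circ(near(560,5,30,74,90)),'body',circ(near(560,5,30,20,55)),'pad',circ(near(585,-280,45,80,95)))
    m=P[(abs(P[:,0]-596)<70)&(abs(P[:,1]-284)<70)&(P[:,2]>3.5)&(P[:,2]<12)]
    print('mat',cv2.minAreaRect(m[:,:2].astype(np.float32)),np.median(m,0))
go(561,5,256,np.pi)
E
```

```text
top cap (array([560.4,   4.7]), 12.8, array([559.9,   4.3,  79.7]), 150) body (array([559.9,   4.5]), 20.1, array([547.5,   3.8,  51.1]), 96) pad (array([ 584.1, -282.3]), 35.3, array([ 583.8, -281.5,   85.9]), 1158)
mat ((595.989013671875, 283.5426330566406), (136.72215270996094, 139.03121948242188), 89.61736297607422) [595.98813734 282.89441569   6.12897704]
scene cap (array([558.9,   8.6]), 13.8, array([562. ,   8.6,  80.7]), 145) body (array([561.7,   9.8]), 21.4, array([574.8,   8. ,  38.9]), 332) pad (array([ 583.4, -279.4]), 36.4, array([ 587.1, -278.1,   86.7]), 1036)
mat ((596.0542602539062, 283.94921875), (139.8166961669922, 139.6135711669922), 89.86286163330078) [599.50812296 286.87360347   7.29768444]
move cm [-5.112e+01 -4.188e+01  3.000e-02] spin -23.8 pos [262.5 594.6 256.2] [-3.141 -0.     2.726]
```

Request:
play_rows(targets=[[0,-3.5,-2.9,0,-2],[0,-7,-5.7,0,-4],[0,-10.5,-8.6,0,-6],[0,-14,-11.5,0,-8],[0,-17.5,-14.3,0,-10],[0,-21,-17.2,0,-12],[0,-24.5,-20.1,0,-14],[0,-28,-23,0,-16],[0,-31.5,-25.8,0,-18],[0,-35,-28.7,0,-20]])

```text
clock: 1.4
eef_pos: [467.6, 189.1, 256.6]
tool_rot: [3.141, 0.001, 3.076]
force: [0.7, 0.1, -0.2]
width: 85.4
gripper_force: 0.0
```

```bash
python3 -c "
from h import *
print(ctrl.read_state()['qpos'].round(2));go(560.5,6,230,np.pi)"
```

```text
[-0.41  0.42 -0.04  1.92  0.02  0.8   1.04]
move cm [-10.46 -17.67   2.66] spin -3.7 pos [467.6 189.1 256.6] [3.141e+00 1.000e-03 3.076e+00]
```

Request:
play_rows(targets=[[0,-2,-3.5,0.5,-1],[0,-4,-7,1,-2],[0,-6,-10.5,1.5,-3],[0,-8,-14,2,-3.7],[0,-10,-17,2.6,-3.7],[0,-10.5,-17.7,2.6,-3.7],[0,-10.5,-17.7,2.6,-3.7],[0,-10.5,-17.7,2.6,-3.7]])

```text
clock: 2.2
eef_pos: [559.2, 8.7, 230.3]
tool_rot: [3.14, -0.001, 3.141]
force: [-0.8, 0.3, -1.2]
width: 85.5
gripper_force: 0.0
```

```bash
python3 - <<'E'
from h import *
im,P=cloud('wrist'); save('w1.png',im)
for r in ctrl.trace('wrist','bottle_mid'):
    Q=P[r['pixels']]; Q=Q[~np.isnan(Q[:,0])]
    for a,b in [(74,90),(20,56)]:
        q=Q[(Q[:,2]>a)&(Q[:,2]<b)]
        if len(q): print(r['confidence'],cv2.minEnclosingCircle(q[:,:2].astype(np.float32)),np.median(q,0),len(q))
go(560.5,6,32+6,np.pi)
E
```

```text
0.82 ((515.9490966796875, 88.0977783203125), 12.559633255004883) [515.1188707   87.63504028  79.66344573] 879
0.82 ((515.9024047851562, 88.25555419921875), 20.453222274780273) [509.54357371  74.04990928  52.54278367] 738
0.55 ((558.9967651367188, 5.437724590301514), 12.619614601135254) [558.14494508   5.76268321  79.62295269] 766
0.55 ((558.8043212890625, 5.512548923492432), 20.273828506469727) [544.87976536   5.57944467  53.57900703] 630
move cm [-0.13 -0.35 19.25] spin 0.0 pos [559.2   9.2 230.6] [ 3.14  -0.    -3.141]
```

View pics/w1.png

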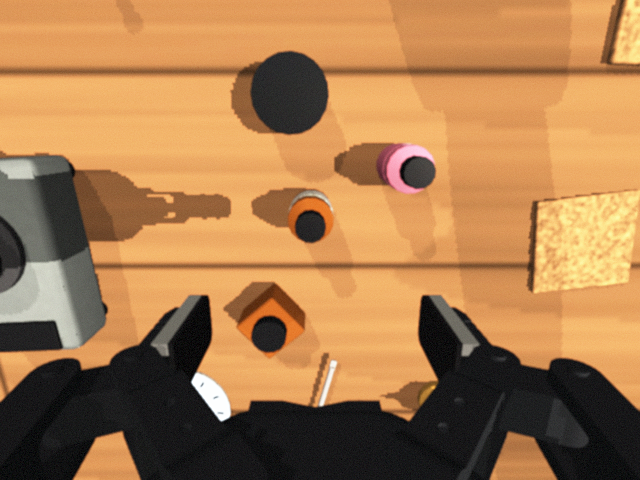

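The wrist view shows the amber bottle at (310,220) and the pink one clear of it at (408,170). I'll centre on the amber bottle and go down.

Request:
play_rows(targets=[[0,0,-0.35,3,0],[0,0,-0.35,6,0],[0,0,-0.35,9,0],[0,0,-0.35,11,0],[0,0,-0.35,13,0],[0,0,-0.35,15,0],[0,0,-0.35,17,0],[0,0,-0.35,18.4,0],[0,0,-0.35,18.9,0],[0,0,-0.35,18.9,0]])

```text
clock: 3.3
eef_pos: [559.4, 4.3, 41.0]
tool_rot: [3.141, -0.001, 3.14]
force: [-1.3, 0.5, 0.8]
width: 85.7
gripper_force: 0.0
```

Request:
play_rows(targets=[[0.3,0,0,0,0],[0.4,0,0,0,0],[0.5,0,0,0,0],[0.6,0,0,0,0],[0.7,0,0,0,0],[0.8,0,0,0,0],[0.8,0,0,0,0],[0.8,0,0,0,0]])

```text
clock: 4.1
eef_pos: [560.3, 3.7, 42.2]
tool_rot: [3.141, 0.001, 3.139]
force: [-1.6, 0.6, 5.7]
width: 38.5
gripper_force: 60.0
```

Request:
play_rows(targets=[[0.8,0,0,-1,0],[0.8,0,0,-3,0],[0.8,0,0,-6,0],[0.8,0,0,-9,0],[0.8,0,0,-12,0],[0.8,0,0,-15,0],[0.8,0,0,-16,0],[0.8,0,0,-16,0]])

```text
clock: 4.9
eef_pos: [560.4, 3.5, 202.7]
tool_rot: [3.141, 0.003, 3.139]
force: [-0.2, -0.7, -2.2]
width: 38.8
gripper_force: 60.4
```

```bash
python3 - <<'E'
from h import *
s=ctrl.read_state();print(s['width'],s['force'].round(1))
im,P=cloud('wrist'); save('w2.png',im)
im,P=cloud('scene'); 
Q=P.reshape(-1,3); Q=Q[~np.isnan(Q[:,0])]
q=Q[(np.hypot(Q[:,0]-s['eef_pos'][0],Q[:,1]-s['eef_pos'][1])<26)]
print('lowest',np.percentile(q[q[:,2]>60][:,2],[0,1,5]))
u=cv2.resize(im[130:300,230:400],None,fx=3.5,fy=3.5); save('s2.png',u)
go(584.5,-281,201,np.pi)
E
```

```text
38.7905068087763 [-0.2 -0.7 -2.2]
lowest [159.63284257 162.95383343 170.41556757]
move cm [ -2.63 -28.45  -0.08] spin -0.1 pos [558.8   3.5 200.3] [-3.141e+00 -2.000e-03  3.139e+00]
```

View pics/s2.png

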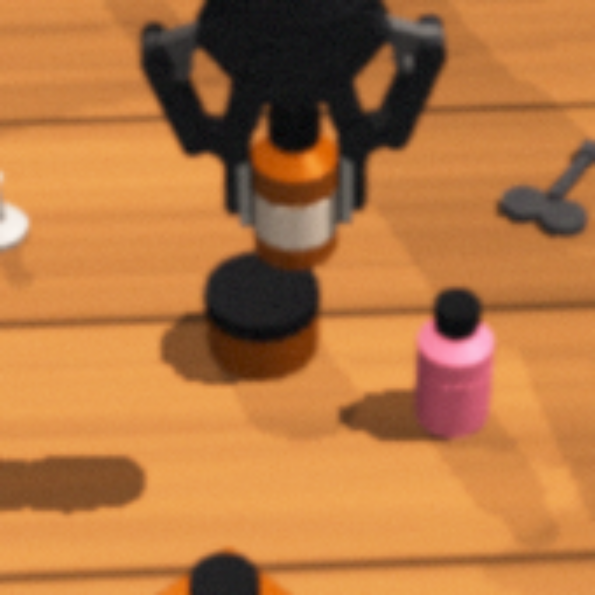

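The bottle is held upright, with its base about 41 mm below the TCP. Next I go over the pad.

Request:
play_rows(targets=[[0.8,-0.3,-3,0,0],[0.8,-0.6,-6.5,0,0],[0.8,-1,-10,0,0],[0.8,-1.3,-13.5,0,0],[0.8,-1.6,-17,0,0],[0.8,-1.9,-20.5,0,0],[0.8,-2.2,-24,0,0],[0.8,-2.5,-27,0,0],[0.8,-2.5,-28.5,0,0],[0.8,-2.5,-28.5,0,0]])

```text
clock: 6.0
eef_pos: [582.4, -283.8, 199.3]
tool_rot: [-3.141, -0.003, 3.135]
force: [-0.7, 0.0, -1.7]
width: 38.5
gripper_force: 60.6
```

```bash
python3 - <<'E'
from h import *
for cam in ['wrist','scene']:
    im,P=cloud(cam); save(cam[0]+'3.png',im)
    for r in ctrl.trace(cam,'pad_top'):
        Q=P[r['pixels']]; Q=Q[~np.isnan(Q[:,0])];q=Q[(abs(Q[:,2]-86)<6)]
        if len(q)>5: print(cam,r['confidence'],r['bbox'],cv2.minEnclosingCircle(q[:,:2].astype(np.float32)),q.min(0),q.max(0),np.median(q,0),len(q))
go(584.5,-281,130,np.pi)
E
```

```text
wrist 0.71 [266.9, 187.6, 367.4, 273.5] ((582.7992553710938, -281.97943115234375), 34.662384033203125) [ 548.30891745 -316.18050476   80.05550159] [ 604.2677895  -247.89127908   87.89657955] [ 572.41045148 -281.56252414   85.63163091] 5103
scene 0.66 [129.0, 236.5, 168.2, 268.8] ((584.1412353515625, -279.0733947753906), 35.81629943847656) [ 549.86963717 -311.81064186   80.01267572] [ 618.91870582 -244.47223458   91.05566067] [ 587.23388922 -277.6383981    86.72758129] 989
move cm [-0.01 -0.27  7.08] spin 0.1 pos [ 584.4 -278.4  200.8] [ 3.139e+00 -1.000e-03 -3.141e+00]
```

View pics/w3.png

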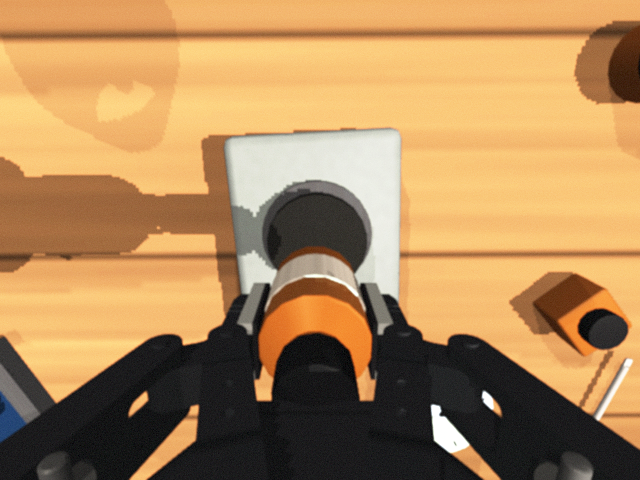

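The bottle sits centred over the pad (disc centre about (317,233), bottle directly below it in perspective). I'll descend in stages and watch the force.

Request:
play_rows(targets=[[0.8,0,0,2,0],[0.8,0,0,4,0],[0.8,0,0,5.5,0],[0.8,0,0,6.5,0],[0.8,0,0,6.9,0],[0.8,0,0,6.9,0]])

```text
clock: 6.8
eef_pos: [584.1, -281.1, 132.0]
tool_rot: [3.141, -0.0, 3.14]
force: [0.9, -0.0, -2.6]
width: 38.7
gripper_force: 60.6
```

Request:
play_rows(targets=[[0.8,0,0,0.3,0],[0.8,0,0,0.6,0],[0.8,0,0,0.8,0],[0.8,0,0,0.8,0],[0.8,0,0,0.8,0]])

```text
clock: 7.3
eef_pos: [584.8, -281.8, 125.1]
tool_rot: [-3.141, 0.002, 3.139]
force: [-0.2, -0.3, 2.9]
width: 38.7
gripper_force: 60.6
```

Request:
play_rows(targets=[[0.8,0,0,0.3,0],[0.8,0,0,0.5,0],[0.8,0,0,0.6,0],[0.8,0,0,0.6,0]])

```text
clock: 7.7
eef_pos: [584.8, -281.7, 118.9]
tool_rot: [-3.141, 0.002, 3.139]
force: [0.5, -0.8, 6.3]
width: 38.9
gripper_force: 60.7
```

Request:
play_rows(targets=[[0.8,0,0,0.1,0],[0.8,0,0,0.2,0],[0.8,0,0,0.2,0]])

```text
clock: 8.0
eef_pos: [584.9, -281.8, 118.2]
tool_rot: [-3.141, 0.002, 3.139]
force: [-2.0, 1.5, 14.0]
width: 38.7
gripper_force: 62.0
```

Request:
play_rows(targets=[[0.8,0,0,0.1,0],[0.8,0,0,0.1,0],[0.8,0,0,0.1,0],[0.8,0,0,0.1,0]])

```text
clock: 8.4
eef_pos: [585.0, -281.8, 118.2]
tool_rot: [-3.141, 0.002, 3.139]
force: [-4.1, 1.8, 20.5]
width: 38.8
gripper_force: 62.6
```

Request:
play_rows(targets=[[0.8,0,0,0,0],[0.8,0,0,0,0],[0.8,0,0,0,0],[0.8,0,0,0,0],[0.8,0,0,0,0],[0.8,0,0,0,0],[0.8,0,0,0,0],[0.8,0,0,0,0],[0.8,0,0,0,0],[0.8,0,0,0,0]])

```text
clock: 9.4
eef_pos: [585.0, -281.8, 118.2]
tool_rot: [-3.141, 0.002, 3.139]
force: [-3.5, 0.9, 20.6]
width: 38.8
gripper_force: 62.6
```

```bash
python3 - <<'E'
from h import *
im,P=cloud('scene')
Q=P.reshape(-1,3);Q=Q[~np.isnan(Q[:,0])]
r=np.hypot(Q[:,0]-584,Q[:,1]+281); q=Q[(r>24)&(r<33)&(Q[:,2]<95)&(Q[:,2]>66)]
print(np.percentile(q[:,2],[10,50,90]),len(q))
save('s4.png',cv2.resize(im[170:300,90:240],None,fx=4,fy=4)); print(ctrl.read_state()['force'])
E
```

```text
[71.04604662 76.21143562 78.32382598] 320
[-3.03063654  1.71883131 19.77371132]
```

View pics/s4.png

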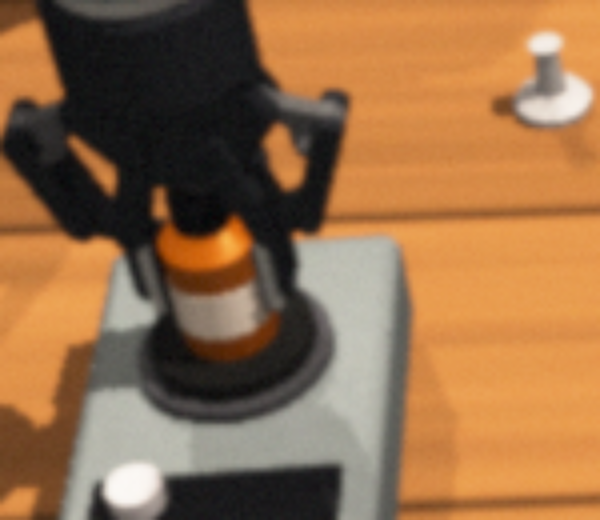

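The picture shows the bottle upright mid-pad at (215,310). The pad's rim measures 76 mm and the position stops changing while the force rises, so the pad is fully down. I'll hold a bit longer, then lift.

Request:
play_rows(targets=[[0.8,0,0,0,0],[0.8,0,0,0,0],[0.8,0,0,0,0],[0.8,0,0,-1,0],[0.8,0,0,-2.5,0],[0.8,0,0,-4,0],[0.8,0,0,-6,0],[0.8,0,0,-8,0],[0.8,0,0,-9,0],[0.8,0,0,-9,0]])

```text
clock: 10.45
eef_pos: [584.7, -281.7, 206.8]
tool_rot: [-3.141, 0.002, 3.139]
force: [0.8, -0.3, -1.5]
width: 38.8
gripper_force: 60.7
```

```bash
python3 -c "
from h import *
go(597,284,200,np.pi)"
```

```text
move cm [-1.1  56.58  0.63] spin -0.1 pos [ 584.7 -281.7  206.8] [-3.141e+00  2.000e-03  3.139e+00]
```

Request:
play_rows(targets=[[0.8,0,2,0,0],[0.8,0,5,0,0],[0.8,-0.2,8.5,0,0],[0.8,-0.2,12,0,0],[0.8,-0.3,15.5,0,0],[0.8,-0.4,19,0,0],[0.8,-0.4,22.5,0,0],[0.8,-0.5,26,0,0],[0.8,-0.5,29.5,0,0],[0.8,-0.6,33,0,0]])

```text
clock: 11.45
eef_pos: [589.0, 51.2, 203.9]
tool_rot: [3.141, -0.003, 3.141]
force: [0.5, -0.3, -2.3]
width: 38.7
gripper_force: 60.7
```

Request:
play_rows(targets=[[0.8,-0.1,3.5,0,0],[0.8,-0.2,7,0,0],[0.8,-0.2,10.5,0,0],[0.8,-0.3,14,0,0],[0.8,-0.4,17.5,0,0],[0.8,-0.4,20.5,0,0],[0.8,-0.5,22.5,0,0],[0.8,-0.5,23.5,0,0],[0.8,-0.5,23.5,0,0],[0.8,-0.5,23.5,0,0]])

```text
clock: 12.45
eef_pos: [596.4, 281.5, 204.9]
tool_rot: [-3.14, -0.001, 3.138]
force: [0.1, -0.3, -2.1]
width: 38.6
gripper_force: 60.7
```

```bash
python3 - <<'E'
from h import *
go(597,284,48,np.pi)
for cam in ['wrist','scene']:
    im,P=cloud(cam); save(cam[0]+'5.png',im)
    for r in ctrl.trace(cam,'mat_top'):
        Q=P[r['pixels']]; Q=Q[~np.isnan(Q[:,0])];q=Q[(abs(Q[:,2]-6)<6)]
        if len(q)>5: print(cam,r['confidence'],r['bbox'],cv2.minAreaRect(q[:,:2].astype(np.float32)),np.percentile(q,1,0),np.percentile(q,99,0),len(q))
go(597,284,48,np.pi)
E
```

```text
move cm [-0.07  0.29 15.69] spin -0.2 pos [596.4 281.5 204.9] [-3.140e+00 -1.000e-03  3.138e+00]
wrist 0.7 [255.7, 153.1, 377.1, 269.3] ((594.9605712890625, 284.53729248046875), (100.27692413330078, 103.22329711914062), 6.9711079597473145) [544.23880605 233.61773277   3.49645167] [639.49726687 335.77946905   7.37672536] 10499
wrist 0.62 [302.7, 2.8, 466.3, 9.1] ((427.1304016113281, 335.7805480957031), (128.78134155273438, 6.056486129760742), 89.76934051513672) [424.28243894 273.04698082   3.19815993] [429.85420017 398.2244956    9.51209751] 1462
scene 0.94 [438.2, 254.3, 506.5, 301.5] ((596.0838012695312, 287.26910400390625), (103.77774047851562, 103.07738494873047), 5.666212558746338) [546.59517595 235.84496175   2.93332957] [648.13717712 338.40453332  11.07659172] 2328
scene 0.75 [435.1, 167.9, 512.3, 212.2] ((360.33203125, 341.5933837890625), (135.09979248046875, 144.97105407714844), 89.12963104248047) [300.17579391 274.57481923   1.93745303] [430.17894783 401.68598561  11.89641644] 1211
move cm [-1.000e-02  2.500e-01  1.574e+01] spin -0.3 pos [596.8 281.6 205.4] [-3.141  0.     3.137]
```

View pics/w5.png

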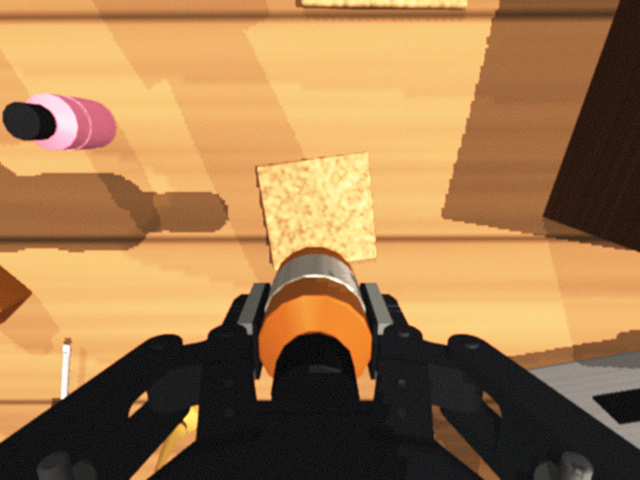

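The wrist view shows the small mat at (318,208), centred under the bottle. Its centre is about (596,284.5), so I shift 3 mm in y and lower.

Request:
play_rows(targets=[[0.8,0,0.3,3,0],[0.8,0,0.3,6,0],[0.8,0,0.3,9,0],[0.8,0,0.3,11.5,0],[0.8,0,0.3,13,0],[0.8,0,0.3,14,0],[0.8,0,0.3,14.6,0],[0.8,0,0.3,15,0],[0.8,0,0.3,15.1,0],[0.8,0,0.3,15.1,0]])

```text
clock: 13.65
eef_pos: [596.8, 286.8, 55.0]
tool_rot: [3.141, 0.001, 3.139]
force: [-0.7, 0.5, -1.4]
width: 38.4
gripper_force: 60.7
```

Request:
play_rows(targets=[[0.8,0,0,0.2,0],[0.8,0,0,0.4,0],[0.8,0,0,0.5,0],[0.8,0,0,0.5,0]])

```text
clock: 14.05
eef_pos: [596.2, 286.5, 49.1]
tool_rot: [-3.141, -0.0, 3.139]
force: [-0.8, -0.6, -2.0]
width: 39.0
gripper_force: 60.7
```

Request:
play_rows(targets=[[0.8,0,-0.1,0.1,0],[0.8,0,-0.1,0.15,0],[0.8,0,-0.1,0.15,0]])

```text
clock: 14.35
eef_pos: [596.4, 285.8, 48.3]
tool_rot: [3.141, 0.0, 3.14]
force: [-1.5, -0.2, 3.9]
width: 38.7
gripper_force: 61.1
```

Contact: the force rose about 6 N at the expected height. Releasing gently.

Request:
play_rows(targets=[[0.5,0,0,0,0],[0.4,0,0,0,0],[0.3,0,0,0,0],[0.2,0,0,0,0],[0.1,0,0,0,0],[0,0,0,0,0],[0,0,0,0,0],[0,0,0,0,0],[0,0,0,0,0],[0,0,0,0,0]])

```text
clock: 15.35
eef_pos: [596.3, 285.5, 47.8]
tool_rot: [-3.142, -0.0, 3.139]
force: [-0.2, -0.7, 0.9]
width: 85.4
gripper_force: 0.0
```

Request:
play_rows(targets=[[0,0,0,-1,0],[0,0,0,-3,0],[0,0,0,-5,0],[0,0,0,-8,0],[0,0,0,-11,0],[0,0,0,-14,0],[0,0,0,-17,0],[0,0,0,-18,0],[0,0,0,-18,0],[0,0,0,-18,0]])

```text
clock: 16.35
eef_pos: [595.7, 285.2, 226.9]
tool_rot: [-3.141, -0.002, 3.139]
force: [0.4, -0.3, -0.8]
width: 85.4
gripper_force: 0.0
```

```bash
python3 - <<'E'
from h import *
im,P=cloud('wrist'); save('w6.png',im)
Q=P.reshape(-1,3);Q=Q[~np.isnan(Q[:,0])]
for a,b in [(78,92),(20,61)]:
    q=Q[(np.hypot(Q[:,0]-597,Q[:,1]-285)<40)&(Q[:,2]>a)&(Q[:,2]<b)]
    print(cv2.minEnclosingCircle(q[:,:2].astype(np.float32)),np.median(q,0))
for r in ctrl.trace('wrist','mat_top'):
    q=P[r['pixels']]; q=q[~np.isnan(q[:,0])]; print(r['confidence'],cv2.minAreaRect(q[abs(q[:,2]-6)<5][:,:2].astype(np.float32)))
E
```

```text
((595.1869506835938, 286.1225280761719), 12.401043891906738) [594.19672905 285.96864925  85.58095469]
((594.8873291015625, 286.1822509765625), 20.165102005004883) [579.3333641  286.02525631  53.56933179]
0.64 ((595.5335693359375, 285.247802734375), (100.33600616455078, 102.26049041748047), 6.8629841804504395)
0.59 ((423.062255859375, 336.27093505859375), (130.7593536376953, 14.337813377380371), 89.72122192382812)
```

View pics/w6.png

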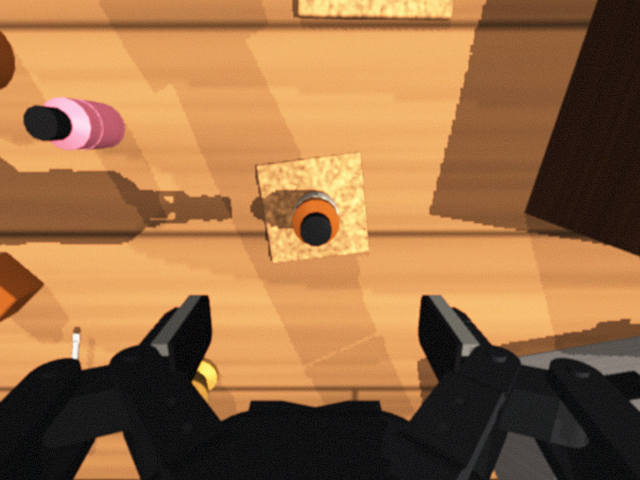

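The bottle stands upright at (316,220), within about 1 mm of the mat's centre, and the gripper is clear of it. Handing in.

```bash
python3 -c "
from cell import ctrl
print(ctrl.finish_job())"
```

```text
the job is handed in; nothing more can be done
None
```

I pressed the amber bottle upright on the pad, keeping it fully down for over a second, then stood it upright within about 1 mm of the small cork mat's centre, released it and handed the job in at about 16 s; the hand-in returned no verdict.

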